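# Fit the matching portion wheel to the sweet dispenser

## Task

The sweet dispenser on the counter needs its portion wheel: of the three white wheels, pick the one whose two keyways line up with the two keys on the dispenser's spindle, turn it to match and lower it over the spindle until it sits fully home on the hopper floor. Then lock it with the black knob: line up the flat in its bore with the flat on the spindle's tip and push it down until it snaps and sits on the wheel's hub. Choose by looking: leave the two other wheels, the jar, its lid, the tin and the scoop where they are.

Things in the scene. Friction and masses are not known exactly. Their poses are not given: they have to be found in the camera images.
- wheel_a_centre (a point): White plastic portion wheel. Round hub 50 mm outside, 46 mm high; six thin vanes (tips at radius 48 mm) stand from 1.5 to 22 mm up, above that the hub is bare. 31 mm through bore with two keyways, 10 mm wide, cut out to radius 20 mm: one along +x, THE OTHER 90 DEGREES from it, counter-clockwise from above.  0.14 kg or so. Stands upright on the counter. Point: hub's centre, 23 mm up; z up the bore.
- wheel_b_centre (a point): White plastic portion wheel. Round hub 50 mm outside, 46 mm high; six thin vanes (tips at radius 48 mm) stand from 1.5 to 22 mm up, above that the hub is bare. 31 mm through bore with two keyways, 10 mm wide, cut out to radius 20 mm: one along +x, THE OTHER 120 DEGREES from it, counter-clockwise from above.  0.14 kg or so. Stands upright on the counter. Point: hub's centre, 23 mm up; z up the bore.
- wheel_c_centre (a point): White plastic portion wheel. Round hub 50 mm outside, 46 mm high; six thin vanes (tips at radius 48 mm) stand from 1.5 to 22 mm up, above that the hub is bare. 31 mm through bore with two keyways, 10 mm wide, cut out to radius 20 mm: one along +x, THE OTHER 180 DEGREES from it, counter-clockwise from above. (opposite) 0.14 kg or so. Stands upright on the counter. Point: hub's centre, 23 mm up; z up the bore.
- spindle_seat (a point): Foot of the dispenser's upright steel spindle, on its axis on the hopper floor (110 mm over the counter), where the wheel's lower face must sit. z up. 28 mm shaft, coned at 42-46 mm up. Two keys, 7 mm wide, out to radius 18.5 mm, run from the floor to 34 mm up (top 3 mm chamfered): one along +x, the other 120 degrees counter-clockwise from above. Geared: turns only above 0.4 N m.
- spindle_tip (a point): Top centre of the spindle, 69 mm above spindle_seat, same axes. From 46 mm up the spindle is a D-shaped tip: 16 mm diameter, one flat 5 mm from the axis facing +x, top 3 mm tapered. A spring ball standing 3.5 mm out of the flat, 60.5 mm above the seat, snaps into the knob: pushing the knob past it takes 5 to 15 N, from 13 to 4 mm short of home. Play: wheel 1.5 mm, knob 0.8 mm all round.
- dispenser: Counter-top sweet dispenser, globe off, fixed: round red base, 156 mm across the foot, 128 mm higher up. Round the hopper floor a wall, 112 mm inside and 124 mm outside diameter, rises to 131 mm over the counter; the spindle stands in its middle. Plate, handle and chute stand out to 92 mm from the axis on the front. Origin on the axis at counter height, +x to the front, z up.
- knob_centre (a point): Black plastic locking knob: round, 40 mm diameter, 24 mm high, D-shaped bore right through (17.6 mm, flat 5.8 mm from the axis, lead-in at the lower end). The flat is on the +x side, below the small bright rib on the top face. 0.05 kg. Stands upright, rib up, and goes on that way. Point: its centre, 12 mm above its lower face; fully home, on the wheel's hub, it is 58 mm above spindle_seat.
- jar_centre (a point): Bystander: open glass sweet jar full of sweets, 88 mm diameter, 125 mm high, standing on the counter. The point is its centre, 62.5 mm up.
- jar_lid_centre (a point): Bystander: the jar's domed metal lid with a knob on top, 96 mm diameter, 51 mm high in the middle, lying on the counter. The point is on its axis, 25.5 mm up.
- scoop_centre (a point): Bystander: aluminium sweet scoop lying on the counter, 150 mm long, 47 mm wide, 30 mm high. The point is 15 mm up, at the back wall of its bowl; the bowl reaches 73 mm to +x, the handle 78 mm to -x.
- tin_centre (a point): Bystander: small closed copper-coloured pastille tin, 56 mm diameter, 46 mm high, standing on the counter. The point is its centre, 23 mm up.
Things that resemble listed ones, but are neither listed nor needed, are in the scene too. What is shaped like the part that bears wheel_b_centre but blue is not meant. Leave any brown look-alike of the part that bears knob_centre alone.

How it is judged:
By the outcome, as a careful person would: the job done as asked, in the order asked, and still so for the second after the job is handed in, with the robot touching nothing.
It also fails if it takes over 64 s, if anything falls off the work surface, if the arm or the gripper's body presses on something with over 40 N, if the wrist force passes 120 N, or if a joint passes its speed limit or range.

## Robot

A 6-joint arm with a two-finger parallel gripper is mounted at the origin on the work surface. World frame = base frame: x ahead of the robot, y to its left, z up, the work surface at z = 0. Lengths are in m, angles in rad, forces in N, time in s.
With the tool pointing down it reaches from about 0.35 to 0.975 m from the base axis. Payload 4.9 kg.
Tool frame: the origin (TCP) lies at the very end of the fingers, on their centre line; the grasp point (between the pads) lies 19 mm behind it (ctrl.grip_point_offset is the distance from the TCP to the grasp point, in m); z points along the fingers, y is the line along which they close (so a half turn about z gives the same grasp; the last joint's range is limited). The gripper opens to 85 mm and grips with 20 to 120 N. Pads are 22 mm wide; open, the fingers measure 114 mm over their backs; the gripper's body (76 mm by 85 mm) begins 54 mm behind the grasp point. The pads swing forward as they close: fully open they stand 13 mm farther back than shut.
Start: joints at [1.021, 0.053, 1.613, -0, 1.476, -0.119], TCP at [0.261, 0.568, 0.231] pointing down, gripper open.
Joint ranges: [-3.01, 3.01], [-1.01, 2.22], [0.06, 2.58], [-1.02, 4.17], [0.09, 2.62], [-3.14, 3.14]. Speed limits (rad/s): [2.57, 2.57, 3.14, 3.14, 3.14, 3.14].

## Interface

Orientations are given as a rotation vector (axis times angle).
In Python, from station import ctrl gives the robot as it stands.
- The arm moves only by the tool send_rows, never from a script. Its argument "rows" is a list of rows, each a list of 3 entries, a list of its own where there are three numbers: the finger opening in cm, from 0 to 8.54, then the shift along the tool's x, y, z in cm, then the turn about the tool's z in degrees. A call has 1 to 10 rows; each row shifts and turns the commanded pose from where the row before left it, along the tool's axes as they then stand; what a row does not reach is not made up. A row lasts 1/8 s, in which the tool goes at most 62.5 mm and 10.7 degrees, less where a joint would pass 70% of its speed; a pose out of reach is approached as far as the arm can. A call with a gripper value outside its range is refused whole. The fingers move at their own pace and stop on an object; "newtons" is the grip in N (left out, the last holds). Time passes only in rows, so rows that do not move let the fingers close. It gives the time, the measured TCP pose, the force, the opening and the grip force at its end, in the units of the state.
- ctrl.get_obs(): the state, without advancing time (a new reading comes with each control period).
- ctrl.get_image(name): name is "scene" or "side" or "wrist"; returns a dict with "frame" (420x560x3 uint8, red, green, blue), "range_z" (420x560 float32, m along the optical axis (not along the pixel's ray), 0 where there is no reading), "fx", "fy", "cx", "cy" (pixels), "k1" (the pictures are not rectified: a ray, as slopes to the right and down, at radius r is drawn at 1 + k1 r^2 times it, then the intrinsics apply), "cam_to_world" (4x4, takes a point from camera to world coordinates). Camera axes: x right, y down, z forward; pixel columns grow to the right and rows downward; lengths in m; the calibration is good to about 2 mm. A picture is of the moment at which its call begins.
- ctrl.finish_job(): hands the job in; it is judged then, once.
The state is a dict: "t": time; "q": joint angles; "dq": joint speeds; "effort": joint torques, N m; "tool_pos": TCP position; "tool_rot": TCP orientation; "contact_force": force on the tool from outside, world axes, zero at the start; "wrist_torque": the same for the moment, N m; "opening": finger opening in m; "grip_force": force on a finger pad.
Only numpy, scipy, OpenCV 4.12 (cv2) and the standard library are available. Lean on these libraries where they do the work, as an engineer would, in place of code of your own. Each camera call takes 0.05 s, during which the arm holds its last target. There are 200 camera calls.

## Working session

There is one attempt and no reset: what is moved stays moved. The work goes in short steps, Python scripts to look and compute and a tool call to move; the robot and the scene stay as the last step left them, time stands still between calls to the robot, and variables do not carry over. Pictures are saved under pics/ and viewed, at most 10 in all, crops included, and the job is handed in when it is done.

Besides the shell and the picture viewer there is one more tool, called after "Call:" in YAML: its name, and indented under it one key for each argument. send_rows: Moves the arm, as the interface text tells. Its arguments: {"type":"object","properties":{"rows":{"type":"array","items":{"type":"array"}},"newtons":{"type":"number"}},"required":["rows"]}

```bash
mkdir -p pics
cat > h.py <<'E'
import numpy as np, cv2
from station import ctrl
def cap(n):
    im=ctrl.get_image(n); np.savez('/tmp/%s.npz'%n,**im); return im
def load(n):
    d=np.load('/tmp/%s.npz'%n); return {k:d[k] for k in d}
def save(im,fn,box=None,s=1):
    f=im['frame'][:,:,::-1]
    if box: f=f[box[1]:box[3],box[0]:box[2]]
    cv2.imwrite('pics/'+fn,cv2.resize(f,None,fx=s,fy=s,interpolation=cv2.INTER_CUBIC))
def rays(im,uv):
    uv=np.atleast_2d(np.asarray(uv,float))
    d=np.c_[(uv[:,0]-im['cx'])/im['fx'],(uv[:,1]-im['cy'])/im['fy']]
    r=d.copy()
    for _ in range(20): r=d/(1+im['k1']*(r**2).sum(1,keepdims=True))
    T=im['cam_to_world']; return T[:3,3],np.c_[r,np.ones(len(r))]@T[:3,:3].T
def plane(im,uv,z):
    o,d=rays(im,uv); return o+d*((z-o[2])/d[:,2])[:,None]
def cloud(im):
    h,w=im['range_z'].shape; v,u=np.mgrid[:h,:w]
    o,d=rays(im,np.c_[u.ravel(),v.ravel()])
    return (o+d*im['range_z'].reshape(-1,1)).reshape(h,w,3)
def proj(im,p):
    T=im['cam_to_world']; c=(np.atleast_2d(p)-T[:3,3])@T[:3,:3]; r=c[:,:2]/c[:,2:]
    r=r*(1+im['k1']*(r**2).sum(1,keepdims=True)); return r*[im['fx'],im['fy']]+[im['cx'],im['cy']]
E
python3 - <<'E'
from h import *
ims=[cap(n) for n in('scene','side','wrist')]
for i in ims: print(i['cam_to_world'].round(3).tolist(),i['fx'],i['k1'],i['range_z'].max())
a=np.hstack([i['frame'] for i in ims[:2]])[:,:,::-1]
save(ims[0],'s0.png',s=1.4);save(ims[1],'d0.png',s=1.4)
print(ctrl.get_obs())
E
```

```text
[[0.058, 0.872, -0.486, 1.128], [0.998, -0.056, 0.02, -0.03], [-0.01, -0.486, -0.874, 1.257], [0.0, 0.0, 0.0, 1.0]] 504.63904443925026 -0.1004956134672453 2.9296503
[[0.999, -0.022, 0.041, 0.454], [-0.046, -0.552, 0.833, -0.76], [0.004, -0.834, -0.552, 0.64], [0.0, 0.0, 0.0, 1.0]] 471.47656105668193 -0.09125531883001589 3.1215045
[[0.417, 0.862, 0.287, 0.186], [0.909, -0.395, -0.133, 0.6], [-0.002, 0.316, -0.949, 0.373], [0.0, 0.0, 0.0, 1.0]] 357.39375357131644 -0.08279838865602575 0.4988658
{'t': 0.15, 'q': array([ 1.02100169e+00,  5.32127667e-02,  1.61399868e+00,  3.92639958e-05,
        1.47597123e+00, -1.19001597e-01]), 'dq': array([-0.00061492, -0.00204598, -0.00400646,  0.00014502, -0.00234944,
        0.00082507]), 'effort': array([ 4.32397146e-04, -3.94240916e+01, -3.70722628e+01, -8.14445411e-05,
        4.55848363e-03, -9.28705219e-06]), 'tool_pos': array([0.26072974, 0.56748424, 0.23032875]), 'tool_rot': array([-6.71353818e-01, -3.06844789e+00,  2.33869247e-03]), 'contact_force': array([0.36241877, 0.2023279 , 0.69391534]), 'wrist_torque': array([ 0.03186079, -0.03517938, -0.01918877]), 'grip_force': 0.0, 'opening': 0.08525046224667404}
```

View pics/s0.png

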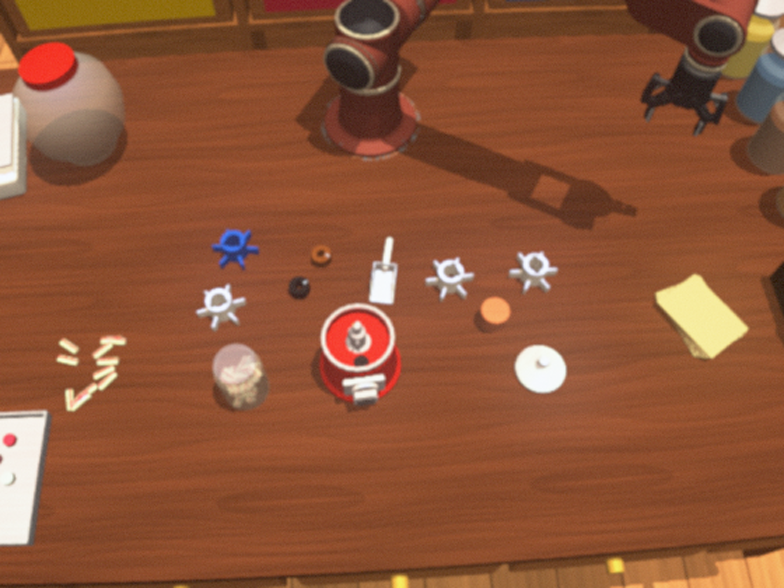

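View pics/d0.png

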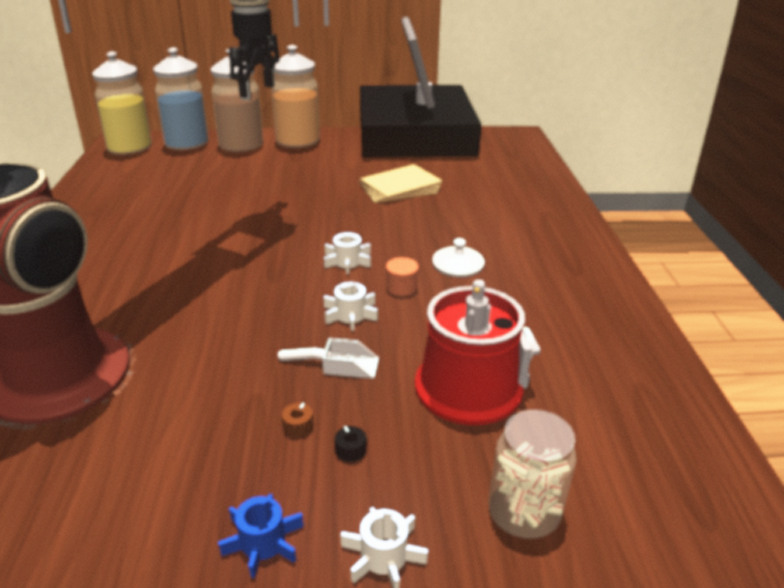

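The scene view (1.4x pixels) shows:
- White wheels at (221,302), (452,277) and (536,270). The blue look-alike is at (236,245).
- Black knob at (300,287), with the brown look-alike at (320,255).
- Dispenser at (360,345), scoop at (384,272), tin at (495,311), lid at (541,369) and jar at (240,377).

Next I'll make one close crop montage to choose between the wheels.

Run:
```python
from h import *
s,d=load('scene'),load('side')
C={}
for n,(u,v),z in [('w1',(221,302),.046),('w2',(452,277),.046),('w3',(536,270),.046),('knob',(300,287),.024),('spin',(358,328),.17),('tin',(495,311),.046),('blue',(236,243),.046),('brown',(320,254),.024)]:
    p=plane(s,[u/1.4,v/1.4],z)[0]; C[n]=p; print(n,p.round(3))
rows=[]
for im in(s,d):
    r=[]
    for n in('w1','w2','w3','knob','spin'):
        u,v=proj(im,C[n])[0]; k=22 if im is s else 28
        f=cv2.getRectSubPix(im['frame'],(2*k,2*k),(float(u),float(v)))
        r.append(cv2.resize(f,(160,160),interpolation=cv2.INTER_CUBIC))
    rows.append(np.hstack(r))
cv2.imwrite('pics/m0.png',np.vstack(rows)[:,:,::-1])
```

```text
w1 [ 0.482 -0.314  0.046]
w2 [0.455 0.14  0.046]
w3 [0.45  0.308 0.046]
knob [ 0.446 -0.162  0.024]
spin [ 0.613 -0.048  0.17 ]
tin [0.535 0.214 0.046]
blue [ 0.348 -0.29   0.046]
brown [ 0.372 -0.121  0.024]
```

View pics/m0.png

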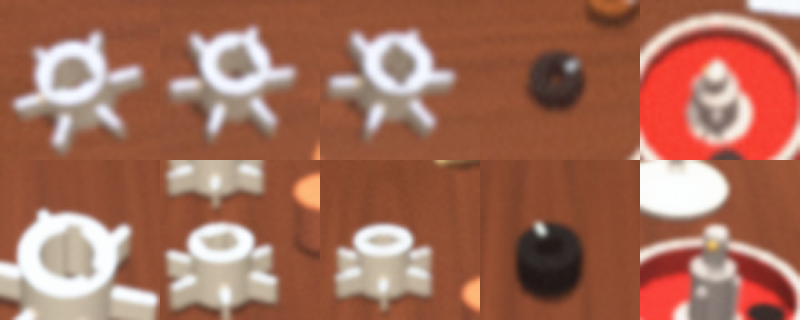

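The crops show the third wheel (montage top row, at 400,60) has opposite keyways. The first two wheels aren't conclusive, so I'll look with the wrist camera between w2 and w3.

Call:
send_rows:
  rows:
    - [8.5,[-4.5,-3.4,-0.4],0]
    - [8.5,[-4.5,-3.4,-0.4],0]
    - [8.5,[-4.5,-3.4,-0.4],0]
    - [8.5,[-4.5,-3.4,-0.4],0]
    - [8.5,[-4.5,-3.4,-0.4],0]
    - [8.5,[-4.5,-3.4,0],0]
    - [8.5,[-4.5,-3.4,0],0]
    - [8.5,[0,0,0],0]
  newtons: 30

```text
t: 1.15
tool_pos: [0.449, 0.2173, 0.251]
tool_rot: [-0.68, -3.067, 0.001]
contact_force: [-0.4, 0.5, 0.4]
opening: 0.0845
grip_force: 0.0
```

Run:
```python
from h import *
w=cap('wrist'); save(w,'w1.png',s=1.4); print(w['cam_to_world'].round(3).tolist())
for p in [[.455,.14,.046],[.45,.308,.046]]: print(proj(w,p)*1.4)
```

```text
[[0.423, 0.86, 0.286, 0.374], [0.906, -0.401, -0.134, 0.25], [-0.0, 0.316, -0.949, 0.394], [0.0, 0.0, 0.0, 1.0]]
[[291.60820939 296.44061074]]
[[502.39494211 193.49433114]]
```

View pics/w1.png

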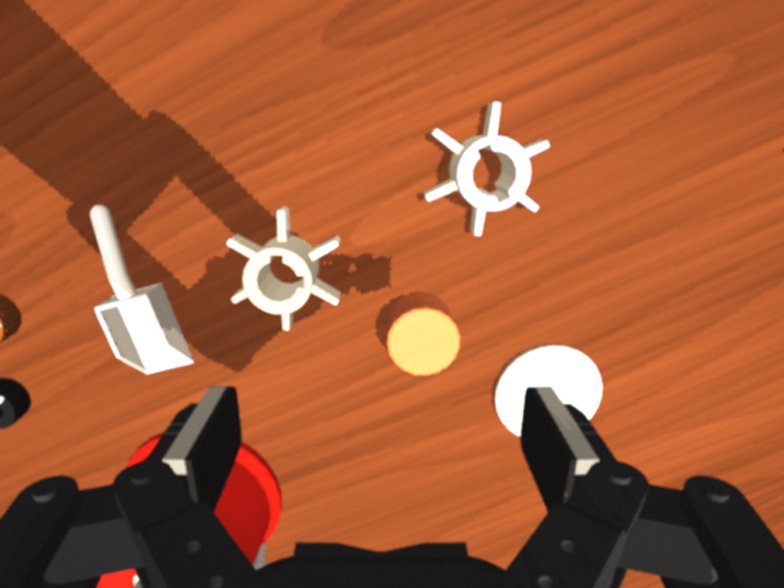

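w2 is at (280,280) and w3 at (490,172). w3 looks like 180°. I'll rectify both at hub-top height to read the angles.

```bash
cat >> h.py <<'E'
def ortho(im,c,z,half=.035,n=400):
    # top-down metric crop: picture right = +y world reversed? columns: +x world right, rows: +y world up
    g=np.linspace(-half,half,n); X,Y=np.meshgrid(c[0]+g,c[1]-g)
    p=proj(im,np.c_[X.ravel(),Y.ravel(),np.full(X.size,z)]).astype(np.float32)
    return cv2.remap(im['frame'],p[:,0].reshape(n,n),p[:,1].reshape(n,n),cv2.INTER_CUBIC)
E
python3 - <<'E'
from h import *
w=load('wrist')
c2=plane(w,[280/1.4,281/1.4],.046)[0];c3=plane(w,[493/1.4,174/1.4],.046)[0]
print(c2,c3)
cv2.imwrite('pics/o1.png',np.hstack([ortho(w,c2,.046),ortho(w,c3,.046)])[:,:,::-1])
E
```

```text
[0.44086458 0.13791321 0.046     ] [0.43484174 0.30688312 0.046     ]
```

View pics/o1.png

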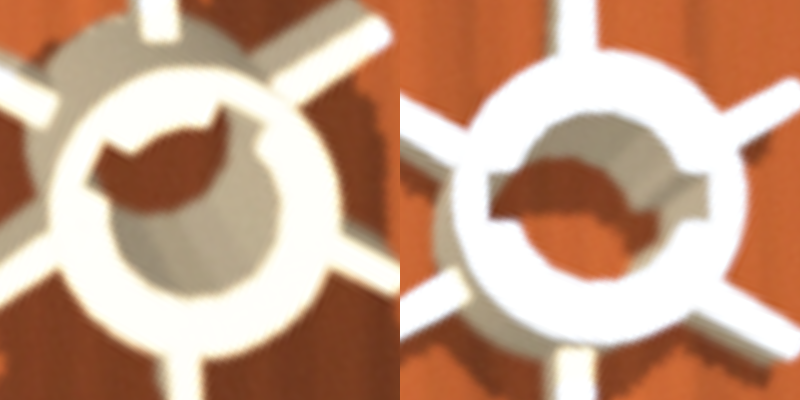

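In the rectified view w2's keyways are at about 63° and 156°, so they are about 90° apart. w3's are opposite. By elimination w1 is the 120° wheel, which I'll check up close. Next is a look at the spindle from above.

Call:
send_rows:
  rows:
    - [8.5,[-4.8,-2.8,-1],0]
    - [8.5,[-4.8,-2.8,-1],0]
    - [8.5,[-4.8,-2.8,-1],0]
    - [8.5,[-4.8,-2.8,-1],0]
    - [8.5,[-4.8,-2.8,-1],0]
    - [8.5,[-4.8,-2.8,0],0]
    - [8.5,[0,0,0],0]

```text
t: 2.08
tool_pos: [0.6406, -0.0539, 0.2999]
tool_rot: [-0.674, -3.067, 0.0]
contact_force: [-0.2, 0.6, -0.5]
opening: 0.0851
grip_force: 0.0
```

Run:
```python
from h import *
w=cap('wrist'); P=cloud(w); rz=w['range_z']
f=w['frame'].astype(int); 
m=(P[:,:,2]>.16)&(P[:,:,2]<.19)&(rz>0)&(np.hypot(P[:,:,0]-.61,P[:,:,1]+.05)<.04)
print(m.sum(), P[m].mean(0), P[m][:,2].max(), np.median(P[m],0))
# rim: red wall top white ring z ~ .131
m2=(abs(P[:,:,2]-.131)<.003)&(np.hypot(P[:,:,0]-.61,P[:,:,1]+.05)<.08)
q=P[m2]; A=np.c_[2*q[:,:2],np.ones(len(q))]; s=np.linalg.lstsq(A,(q[:,:2]**2).sum(1),rcond=None)[0]
print('rim',s[:2],np.sqrt(s[2]+s[0]**2+s[1]**2),len(q))
c=s[:2]; print(proj(w,[*c,.179]))
def lab(z): 
    return ortho(w,c,z,.03,400)
cv2.imwrite('pics/sp.png',np.hstack([lab(.144),lab(.179)])[:,:,::-1])
```

```text
391 [ 0.60798161 -0.05112126  0.1769952 ] 0.18141717418838843 [ 0.60777548 -0.05086924  0.1787653 ]
rim [ 0.60893727 -0.05198733] 0.05977507072507595 3870
[[258.87285875 163.1277087 ]]
```

View pics/sp.png

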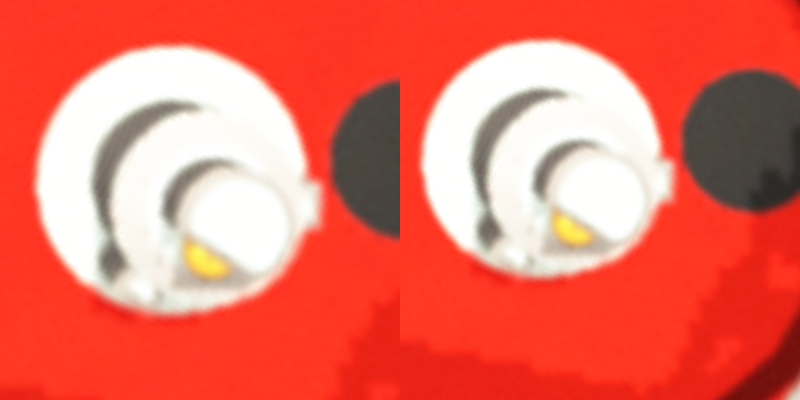

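The spindle's flat, with the yellow ball, faces the lower left in the rectified crop. The edge runs (185,228) to (262,275), so spindle +x is at about -122°. The keys at (316,205) and (143,290) agree, at about -2° and -122°. Next I'll view w1 and the knob.

Call:
send_rows:
  rows:
    - [8.5,[1.2,-4.9,0],0]
    - [8.5,[1.2,-4.9,1],0]
    - [8.5,[1.3,-4.9,1],0]
    - [8.5,[1.3,-4.9,1.5],0]
    - [8.5,[1.3,-4.9,1.5],0]
    - [8.5,[0,0,0],0]

```text
t: 2.88
tool_pos: [0.4779, -0.2485, 0.2496]
tool_rot: [-0.674, -3.066, -0.002]
contact_force: [-0.3, 0.4, 0.9]
opening: 0.0848
grip_force: 0.0
```

Run:
```python
from h import *
w=cap('wrist'); P=cloud(w)
def circ(q):
    s=np.linalg.lstsq(np.c_[2*q[:,:2],np.ones(len(q))],(q[:,:2]**2).sum(1),rcond=None)[0]
    return s[:2],np.sqrt(s[2]+s[0]**2+s[1]**2)
def outer(im,c,z,r,tol=.004):
    P=cloud(im); m=(abs(P[:,:,2]-z)<tol)&(np.hypot(P[:,:,0]-c[0],P[:,:,1]-c[1])<r)
    cn=max(cv2.findContours(m.astype(np.uint8),0,1)[0],key=cv2.contourArea)[:,0]
    return circ(plane(im,cn,z)),m.sum()
print('w1',outer(w,(.47,-.314),.046,.035)); print('knob',outer(w,(.437,-.162),.024,.03))
for n in('scene','side'):
    im=load(n)
    try: print(n,'rim',outer(im,(.609,-.051),.131,.08),'w1',outer(im,(.47,-.314),.046,.035),'k',outer(im,(.437,-.162),.024,.03))
    except Exception as e: print(n,e)
a=ortho(w,(.47,-.314),.046,.04);b=ortho(w,(.437,-.162),.024,.04)
cv2.imwrite('pics/o2.png',np.hstack([a,b])[:,:,::-1])
```

```text
w1 ((array([ 0.47458824, -0.32227298]), np.float64(0.02493812823453186)), np.int64(1113))
knob ((array([ 0.43918986, -0.16703351]), np.float64(0.019712989822672767)), np.int64(1098))
scene rim ((array([ 0.60944038, -0.05065141]), np.float64(0.06267299810941573)), np.int64(444)) w1 ((array([ 0.4765576 , -0.32063535]), np.float64(0.02413137092886953)), np.int64(146)) k ((array([ 0.44015122, -0.16527919]), np.float64(0.01903478770325457)), np.int64(120))
side rim ((array([ 0.60853479, -0.05484854]), np.float64(0.059235483266227726)), np.int64(655)) w1 ((array([ 0.47478438, -0.32368303]), np.float64(0.024843612322433112)), np.int64(499)) k ((array([ 0.43942039, -0.1685077 ]), np.float64(0.020773111027908454)), np.int64(305))
```

View pics/o2.png

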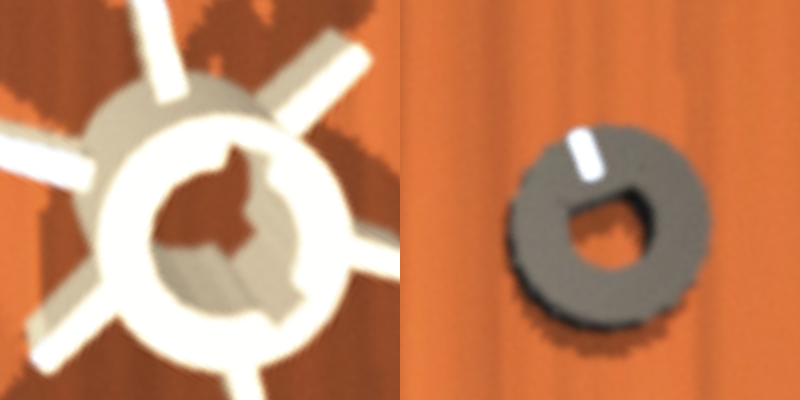

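In crop o2, w1 (centre about (223,241)) has keyways toward (257,160) and (290,308). That is far more than 90° and less than 180°, so w1 is the 120° wheel. The knob's rib is at (585,154), about 110°. Now I'll refine the angles numerically.

```bash
cat >> h.py <<'E'
def key_angles(im,c,z,r0=.0165,r1=.019,thr=200):
    t=np.deg2rad(np.arange(0,360,1.)); out=[]
    g=cv2.cvtColor(im['frame'],cv2.COLOR_RGB2GRAY).astype(np.float32)
    acc=0
    for r in np.linspace(r0,r1,6):
        p=proj(im,np.c_[c[0]+r*np.cos(t),c[1]+r*np.sin(t),np.full(360,z)]).astype(np.float32)
        acc=acc+cv2.remap(g,p[:,0][None],p[:,1][None],cv2.INTER_LINEAR)[0]/6
    return acc
E
python3 - <<'E'
from h import *
w=load('wrist'); c=(.4746,-.3223)
a=key_angles(w,c,.046); print('gray',a.min(),np.median(a),a.max())
d=a<np.median(a)-15; print('dark deg',[int(x) for x in np.where(np.diff(np.r_[d[-1],d].astype(int))!=0)[0]])
P=cloud(w); r=np.hypot(P[...,0]-c[0],P[...,1]-c[1]); th=np.rad2deg(np.arctan2(P[...,1]-c[1],P[...,0]-c[0]))
m=(r>.032)&(r<.046)&(abs(P[...,2]-.022)<.004)
e=np.exp(6j*np.deg2rad(th[m])).mean(); print('vane mod60',np.rad2deg(np.angle(e))/6,abs(e),m.sum())
print([ (int(k),round(float(th[m][(abs((th[m]-k+180)%360-180)<30)].mean()),1)) for k in np.arange(-140,200,60)+np.rad2deg(np.angle(e))/6-0 if abs(k)<150])
o=ctrl.get_obs(); print(o['q'].round(3),o['contact_force'])
E
```

```text
gray 114.20117 254.80649 255.0
dark deg [58, 90, 299, 330]
vane mod60 -15.931625989513252 0.9668377685036708 385
[(-95, -75.8), (-35, -15.8), (24, 44.4), (84, 104.2), (144, 164.2)]
[-6.160e-01 -1.630e-01  1.788e+00  1.000e-03  1.518e+00 -1.756e+00] [0.51068136 1.66231914 0.04634254]
```

Keyways are at 74° and -45.5°, and the vanes agree, so this is the 120° wheel with +x at -45.8°. It needs a -76° turn. I'll grasp it above the vanes.

Call:
send_rows:
  rows:
    - [8.5,[-1.4,-3.4,0],0]
    - [8.5,[-1.4,-3.4,0],0]
    - [8.5,[0,0,6],0]
    - [8.5,[0,0,6],0]
    - [8.5,[0,0,6],0]
    - [8.5,[0,0,3.5],0]
    - [8.5,[0,0,1.1],0]
    - [8.5,[0,0,0],0]
  newtons: 40

```text
t: 3.92
tool_pos: [0.4781, -0.3218, 0.026]
tool_rot: [0.668, 3.069, -0.0]
contact_force: [-0.6, 0.5, -0.3]
opening: 0.0855
grip_force: 0.0
```

Run:
```python
from h import *
w=cap('wrist');save(w,'g1.png'); o=ctrl.get_obs(); print(o['tool_pos'],o['contact_force'],o['tool_rot'])
```

```text
[ 0.47857108 -0.32266384  0.02712195] [ 0.30213944 -0.39818998  0.5809041 ] [ 6.68657676e-01  3.06701068e+00 -1.84181788e-03]
```

View pics/g1.png

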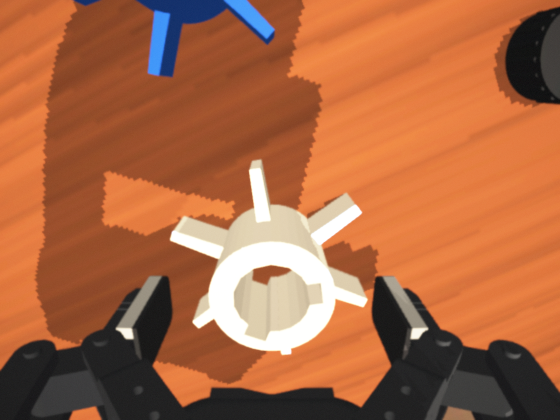

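The fingers straddle the hub at (272,285) cleanly. I'll shift 3 mm along tool x and close.

Call:
send_rows:
  rows:
    - [8.5,[0.3,-0.1,0.2],0]
    - [4,[0,0,0],0]
    - [4,[0,0,0],0]
    - [4,[0,0,0],0]
    - [4,[0,0,0],0]
    - [4,[0,0,0],0]
  newtons: 40

```text
t: 4.72
tool_pos: [0.4743, -0.3229, 0.0244]
tool_rot: [0.671, 3.068, -0.001]
contact_force: [-0.7, 0.9, 5.8]
opening: 0.0487
grip_force: 42.1
```

Call:
send_rows:
  rows:
    - [4,[0,0,-2],0]
    - [4,[0,0,-4],0]
    - [4,[0,0,-5],0]
    - [4,[0,0,-6],0]
    - [4,[0,0,-5],0]
    - [4,[0,0,0],0]

```text
t: 5.48
tool_pos: [0.4756, -0.324, 0.2505]
tool_rot: [0.669, 3.059, -0.009]
contact_force: [-0.2, 0.1, -1.4]
opening: 0.0484
grip_force: 41.9
```

```bash
cat >> h.py <<'E'
def circ(q):
    s=np.linalg.lstsq(np.c_[2*q[:,:2],np.ones(len(q))],(q[:,:2]**2).sum(1),rcond=None)[0]
    return s[:2],float(np.sqrt(s[2]+s[0]**2+s[1]**2))
def state(o=None):
    from scipy.spatial.transform import Rotation as R
    o=o or ctrl.get_obs(); M=R.from_rotvec(o['tool_rot']).as_matrix()
    return o['tool_pos'],M,np.rad2deg(np.arctan2(M[1,1],M[0,1]))
def held_key(w,z,c,R=.025,sat=230):
    # centre of white hub top from the bright face pixels; keyway angles around it
    g=cv2.cvtColor(w['frame'],cv2.COLOR_RGB2GRAY)
    P=cloud(w); print('z near',np.percentile(P[...,2][np.hypot(P[...,0]-c[0],P[...,1]-c[1])<.024],[50,80,95]))
    a=key_angles(w,c,z); d=a<np.median(a)-15
    print('med',np.median(a),'edges',[int(x) for x in np.where(np.diff(np.r_[d[-1],d].astype(int))!=0)[0]])
E
python3 - <<'E'
from h import *
w=cap('wrist'); p,M,al=state(); print(p,al); c=p[:2]; z=p[2]+.022
held_key(w,z,c)
P=cloud(w); m=(abs(P[...,2]-z)<.004)&(np.hypot(P[...,0]-c[0],P[...,1]-c[1])<.03)&(w['frame'].min(2)>150)
cn=max(cv2.findContours(m.astype(np.uint8),0,1)[0],key=cv2.contourArea)[:,0]
q=plane(w,cn,z); (cc,r)=circ(q); k=np.abs(np.hypot(*(q[:,:2]-cc).T)-r)<.003; print(cc,r,circ(q[k]), (M.T@np.r_[circ(q[k])[0]-c,0])*1e3)
held_key(w,z,cc)
save(w,'h1.png',(150,180,400,420),2)
E
```

```text
[ 0.47443732 -0.32301542  0.24669751] 65.315627240967
z near [0.27233263 0.32789871 0.33419225]
med 225.32715 edges [15, 42, 76, 241]
[ 0.47720521 -0.32586598] 0.021744480733706526 (array([ 0.4767565, -0.3248615]), 0.022476018916917154) [-2.87817638 -0.70885122  0.01621711]
z near [0.27247906 0.32644536 0.33269686]
med 238.60712 edges [54, 89, 234, 244, 247, 333, 342, 344]
```

View pics/h1.png

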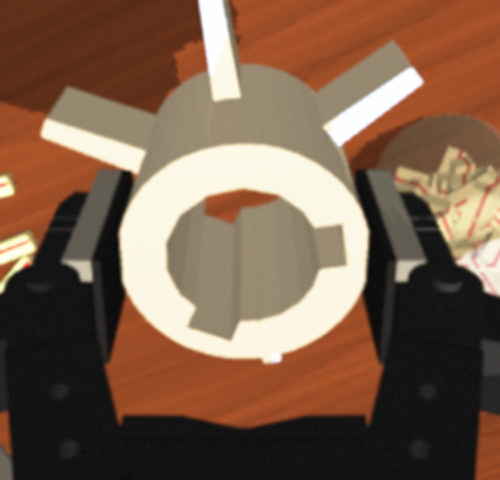

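The wheel is held straight with its keyways at (330,245) and (213,320). I'll recompute the hub centre and keyway angles at the measured top height.

```bash
cat >> h.py <<'E'
def hub(w,z,thr=215):
    "bright hub face in wrist picture, ray-cast on plane z: centre, r, keyway edges (deg)"
    g=cv2.cvtColor(w['frame'],cv2.COLOR_RGB2GRAY); m=np.zeros_like(g); m[200:370,200:345]=g[200:370,200:345]>thr
    m=cv2.morphologyEx(m,cv2.MORPH_OPEN,np.ones((5,5),np.uint8))
    cn=max(cv2.findContours(m,0,1)[0],key=cv2.contourArea)[:,0]; q=plane(w,cn,z)
    for _ in range(5):
        c,r=circ(q); q=q[np.abs(np.hypot(*(q[:,:2]-c).T)-r)<.0015]
    a=key_angles(w,c,z); d=a<thr
    return c,r,len(q),[int(x) for x in np.where(np.diff(np.r_[d[-1],d].astype(int))!=0)[0]]
E
python3 - <<'E'
from h import *
w=load('wrist'); P=cloud(w); p,M,al=state()
m=(np.hypot(P[...,0]-.476,P[...,1]+.325)<.024)&(w['frame'].min(2)>200); z=np.median(P[...,2][m]); 
for t in(215,225): r=hub(w,z,t); print(z,r,(M.T@np.r_[r[0]-p[:2],0]*1e3).round(1))
for _ in range(4): print(ctrl.get_obs()['tool_pos'], ctrl.get_image('wrist')['cam_to_world'][:3,3])
E
```

```text
0.2726616069511688 (array([ 0.47520877, -0.32602293]), 0.024735863805920175, 324, [58, 91, 298, 331]) [-2.  -2.4  0. ]
0.2726616069511688 (array([ 0.47519014, -0.32603013]), 0.024631573036801465, 321, [58, 92, 298, 332]) [-1.9 -2.4  0. ]
[ 0.47443732 -0.32301542  0.24669751] [ 0.39882277 -0.29028113  0.3894445 ]
[ 0.47352375 -0.32217167  0.24380706] [ 0.39840667 -0.28991718  0.38695866]
[ 0.47297582 -0.32170767  0.24202622] [ 0.39817749 -0.28971448  0.38538607]
[ 0.47272024 -0.32147035  0.24104748] [ 0.39809713 -0.28964122  0.38455178]
```

The arm was still settling during that picture. The wheel keeps +x at -45.5°, so I'll turn it by 76.5° (positive about tool z is clockwise) and let it settle.

Call:
send_rows:
  rows:
    - [4,[0,0,0],9.6]
    - [4,[0,0,0],9.6]
    - [4,[0,0,0],9.6]
    - [4,[0,0,0],9.6]
    - [4,[0,0,0],9.6]
    - [4,[0,0,0],9.5]
    - [4,[0,0,0],9.5]
    - [4,[0,0,0],9.5]
    - [4,[0,0,0],0]

```text
t: 6.85
tool_pos: [0.473, -0.3217, 0.2412]
tool_rot: [-2.423, -1.995, 0.001]
contact_force: [-0.0, -0.4, -1.5]
opening: 0.0485
grip_force: 41.9
```

Run:
```python
from h import *
p,M,al=state(); print(p,al); d=np.array([.6092,-.0500,.240])-p; print('tool cm',(M.T@d*100).round(2))
```

```text
[ 0.47303478 -0.32171712  0.24123325] -11.070822224254893
tool cm [29.28  8.15  0.15]
```

Call:
send_rows:
  rows:
    - [4,[5,1.4,0],0.1]
    - [4,[5.5,1.5,0],0]
    - [4,[5.5,1.5,0],0]
    - [4,[5.5,1.5,0],0]
    - [4,[4.5,1.3,0],0]
    - [4,[3.3,0.9,0],0]
    - [4,[0,0,0],0]
    - [4,[0,0,0],0]
    - [4,[0,0,0],0]

```text
t: 7.98
tool_pos: [0.6099, -0.0517, 0.2429]
tool_rot: [-2.429, -1.991, 0.001]
contact_force: [-1.0, 0.2, -0.9]
opening: 0.0487
grip_force: 41.9
```

Run:
```python
from h import *
p,M,al=state(); print(p,al)
w=cap('wrist'); s=cap('scene'); d=cap('side')
P=cloud(w)
m=(np.hypot(P[...,0]-p[0],P[...,1]-p[1])<.024)&(w['frame'].min(2)>200)&(P[...,2]>.25); z=np.median(P[...,2][m])
r=hub(w,z); print('hub',z,r,(M.T@np.r_[r[0]-p[:2],0]*1e3).round(1))
a=[]
for im in(s,d):
    u,v=proj(im,[p[0],p[1],.2])[0]
    f=cv2.getRectSubPix(im['frame'],(110,150),(float(u),float(v))); a.append(cv2.resize(f,None,fx=3,fy=3,interpolation=cv2.INTER_CUBIC))
f=w['frame'][180:380,180:380]; a.append(cv2.resize(f,(450,450))[:,:])
a[2]=cv2.resize(w['frame'][170:400,200:350],(140*1,450)) if False else a[2]
h=np.hstack([a[0],a[1]]); cv2.imwrite('pics/hv.png',h[:,:,::-1])
```

```text
[ 0.60990673 -0.05172396  0.24291328] -11.316377129535024
hub 0.2651040755266043 (array([ 0.60864342, -0.05422176]), 0.024451181192685814, 325, [15, 220, 256, 339]) [-2.7 -0.7  0. ]
```

View pics/hv.png

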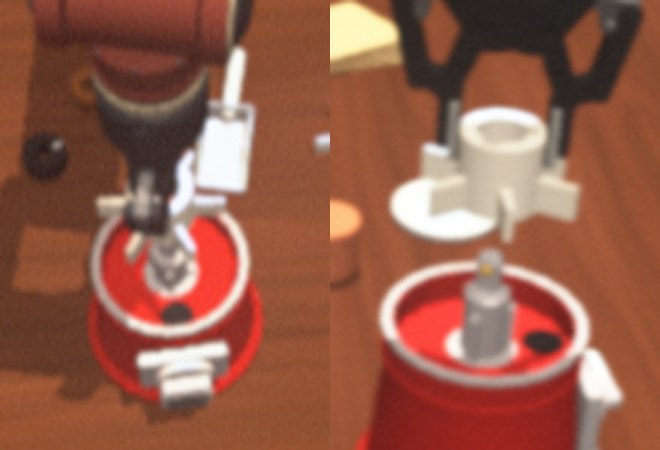

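The side view shows the hub upright over the spindle (hub at about (503,150), spindle tip at (490,262); perspective shifts the columns). The wrist view gives keyways at -122° and -3°, which match the keys. I've used all my pictures, so it's numbers from here: a fixed-radius circle fit of the hub and spindle in the same side cloud.

```bash
cat >> h.py <<'E'
from scipy.optimize import least_squares
def cyl(P,z0,z1,R,c,rm,mask=None):
    m=(P[...,2]>z0)&(P[...,2]<z1)&(np.hypot(P[...,0]-c[0],P[...,1]-c[1])<rm)
    if mask is not None: m&=mask
    q=P[m][:,:2]
    f=least_squares(lambda s:np.hypot(*(q-s).T)-R,c,loss='soft_l1',f_scale=.001)
    return f.x.round(4),len(q),round(float(np.median(abs(f.fun)))*1e3,2)
E
python3 - <<'E'
from h import *
d=load('side');s=load('scene'); c=(.609,-.051)
for n,im in(('side',d),('scene',s)):
    P=cloud(im); br=im['frame'].min(2)>100
    print(n,'hub',cyl(P,.243,.263,.025,c,.03,br),'hub lower',cyl(P,.222,.24,.025,c,.03,br) )
    print('shaft',cyl(P,.122,.15,.014,c,.02),'tip',cyl(P,.158,.176,.008,c,.013))
# silhouette mid-columns in side
f=d['frame'].astype(int); gray=(f.max(2)-f.min(2)<60)&(f.min(2)>90)
def mid(zc,half,y=-.051):
    u0,v=proj(d,[.609,y,zc])[0]; row=gray[int(round(v))]; k=np.arange(560); idx=k[row&(abs(k-u0)<half)]
    return idx.min(),idx.max(),plane_y((idx.min()+idx.max())/2,round(v),y)
def plane_y(u,v,y):
    o,r=rays(d,[u,v]); return (o+r[0]*((y-o[1])/r[0][1]))[0].round(4)
for z in(.245,.25,.255): print('hubx',mid(z,20))
for z in(.13,.14,.148,.165,.17): print('spx',mid(z,12))
E
```

```text
side hub (array([ 0.6086, -0.0551]), 419, 1.31) hub lower (array([ 0.6087, -0.0542]), 215, 0.93)
shaft (array([ 0.6097, -0.0524]), 218, 1.14) tip (array([ 0.6112, -0.0514]), 72, 0.94)
scene hub (array([ 0.6105, -0.0543]), 49, 0.77) hub lower (array([ 0.6093, -0.0515]), 50, 1.4)
shaft (array([ 0.6093, -0.051 ]), 56, 0.91) tip (array([ 0.6092, -0.0503]), 23, 0.48)
hubx (np.int64(325), np.int64(364), np.float64(0.6088))
hubx (np.int64(325), np.int64(363), np.float64(0.6076))
hubx (np.int64(328), np.int64(364), np.float64(0.6105))
spx (np.int64(334), np.int64(348), np.float64(0.612))
spx (np.int64(334), np.int64(349), np.float64(0.6122))
spx (np.int64(333), np.int64(348), np.float64(0.6096))
spx (np.int64(337), np.int64(352), np.float64(0.6157))
spx (np.int64(330), np.int64(347), np.float64(0.6041))
```

Spindle minus hub is about (+1, +2) mm. I'll correct and descend to just above the cone.

Call:
send_rows:
  rows:
    - [4,[0.2,0.05,0],0]
    - [4,[0,0,2],0]
    - [4,[0,0,2],0]
    - [4,[0,0,1.5],0]
    - [4,[0,0,0],0]
    - [4,[0,0,0.4],0]
    - [4,[0,0,0.4],0]
    - [4,[0,0,0.3],0]
    - [4,[0,0,0],0]

```text
t: 9.25
tool_pos: [0.6112, -0.0489, 0.1771]
tool_rot: [-2.429, -1.992, 0.0]
contact_force: [-0.2, 0.7, -1.7]
opening: 0.0485
grip_force: 41.9
```

Call:
send_rows:
  rows:
    - [4,[0,0,0.3],0]
    - [4,[0,0,0.3],0]
    - [4,[0,0,0],0]

```text
t: 9.62
tool_pos: [0.611, -0.0488, 0.1708]
tool_rot: [-2.429, -1.992, 0.001]
contact_force: [-1.0, 0.2, -1.3]
opening: 0.0488
grip_force: 41.9
```

```bash
python3 -c "
from h import *
o=ctrl.get_obs();p,M,al=state(o);print(p,al,M.T@o['contact_force'],M.T@o['wrist_torque'])"
```

```text
[ 0.61100967 -0.04882272  0.17082094] -11.280265162179228 [-0.04078859 -0.97823614  1.31533938] [ 0.04519349  0.00600846 -0.01128868]
```

The wheel is past the cone with no force. Now the keys.

Call:
send_rows:
  rows:
    - [4,[0,0,0.2],0]
    - [4,[0,0,0.2],0]
    - [4,[0,0,0.2],0]
    - [4,[0,0,0.2],0]
    - [4,[0,0,0],0]

```text
t: 10.25
tool_pos: [0.6111, -0.0488, 0.163]
tool_rot: [-2.429, -1.992, 0.001]
contact_force: [-0.1, -0.7, -1.8]
opening: 0.0485
grip_force: 41.9
```

```bash
python3 -c "
from h import *
o=ctrl.get_obs();p,M,al=state(o);print(p,al,M.T@o['contact_force'],M.T@o['wrist_torque'])"
```

```text
[ 0.61110534 -0.04884911  0.16300827] -11.283048287438753 [-0.72911884  0.08601521  1.76009452] [-0.04492954  0.05541715 -0.00299667]
```

It is 5 mm past the key tops with no load, so I'll continue down to the floor.

Call:
send_rows:
  rows:
    - [4,[0,0,0.6],0]
    - [4,[0,0,0.6],0]
    - [4,[0,0,0.6],0]
    - [4,[0,0,0.6],0]
    - [4,[0,0,0.2],0]
    - [4,[0,0,0.2],0]
    - [4,[0,0,0],0]

```text
t: 11.12
tool_pos: [0.6113, -0.0489, 0.1353]
tool_rot: [2.429, 1.992, -0.0]
contact_force: [0.7, 0.1, -1.2]
opening: 0.0485
grip_force: 41.9
```

Call:
send_rows:
  rows:
    - [4,[0,0,0.1],0]
    - [4,[0,0,0.1],0]
    - [4,[0,0,0.1],0]
    - [4,[0,0,0],0]

```text
t: 11.62
tool_pos: [0.6115, -0.0489, 0.1344]
tool_rot: [2.429, 1.992, 0.0]
contact_force: [-4.2, 0.4, 7.5]
opening: 0.0486
grip_force: 42.8
```

The floor is reached (7.5 N, TCP at the expected 0.134). I'll release, lift clear, and measure.

Call:
send_rows:
  rows:
    - [4,[0,0,0.1],0]
    - [4,[0,0,0],0]
    - [7,[0,0,-0.2],0]
    - [7.5,[0,0,0],0]
    - [7.5,[0,0,-1],0]
    - [7.5,[0,0,-4],0]
    - [7.5,[0,0,-5],0]
    - [7.5,[0,0,-4],0]
    - [7.5,[0,0,0],0]

```text
t: 12.75
tool_pos: [0.6135, -0.0493, 0.2793]
tool_rot: [2.423, 1.988, 0.009]
contact_force: [0.1, 0.4, -0.3]
opening: 0.0751
grip_force: 0.0
```

Run:
```python
from h import *
o=ctrl.get_obs();p,M,al=state(o);print(p,al,o['opening'])
w=cap('wrist');P=cloud(w);d=cap('side');s=cap('scene')
for n,im in(('wrist',w),('side',d),('scene',s)):
    Q=cloud(im); r=np.hypot(Q[...,0]-.610,Q[...,1]+.051); m=(r<.023)&(r>.0165)&(Q[...,2]>.13)&(Q[...,2]<.2)
    print(n,'hubtop z',np.percentile(Q[...,2][m],[10,50,90]).round(4),m.sum(), 'tip',cyl(Q,.160,.177,.008,(.61,-.051),.013))
    m=(r<.007)&(Q[...,2]>.165)&(Q[...,2]<.2); print('tipz',np.median(Q[...,2][m]).round(4),m.sum(), 'floor',np.median(Q[...,2][(r>.049)&(r<.054)&(Q[...,2]<.125)]).round(4))
a=key_angles(w,(.6105,-.0505),.156); print(np.where(np.diff((a<215).astype(int))!=0)[0])
```

```text
[ 0.61345966 -0.04930791  0.27933799] -11.280478604601232 0.07505069222285328
wrist hubtop z [0.1533 0.1565 0.1574] 1291 tip (array([ 0.6091, -0.0523]), 166, 0.13)
tipz 0.1791 332 floor 0.1106
side hubtop z [0.1495 0.1555 0.1572] 127 tip (array([ 0.6107, -0.0515]), 73, 0.85)
tipz 0.1775 26 floor 0.1107
scene hubtop z [0.1504 0.1559 0.1585] 110 tip (array([ 0.6095, -0.0505]), 27, 0.74)
tipz 0.1778 27 floor 0.1104
[  8 223 255 337]
```

Hub top is at 0.156, so the wheel is fully home, with keyways at -121° and -7°. Now the knob.

Call:
send_rows:
  rows:
    - [7,[-3.7,-3.7,0],0]
    - [7,[-3.7,-3.7,0],0]
    - [7,[-3.7,-3.7,3],0]
    - [7,[-3.7,-3.7,4],0]
    - [7,[0,0,0],10]
    - [7,[0,0,0],10]
    - [7,[0,0,0],10]
    - [7,[0,0,0],10]
    - [7,[0,0,0],10]
    - [7,[0,0,0],4]

```text
t: 14.15
tool_pos: [0.4383, -0.163, 0.2031]
tool_rot: [-3.067, -0.667, 0.005]
contact_force: [0.6, 0.8, 0.3]
opening: 0.07
grip_force: 0.0
```

Call:
send_rows:
  rows:
    - [7,[0,0,0],0]
    - [7,[0,0,0],0]
    - [7,[0,0,0],0]

```text
t: 14.52
tool_pos: [0.4392, -0.1635, 0.2049]
tool_rot: [-3.068, -0.673, 0.001]
contact_force: [-0.3, 0.3, 0.3]
opening: 0.0698
grip_force: 0.0
```

```bash
cat >> h.py <<'E'
def knob(w,p,z,R=.03,thr=130):
    "dark disc outline -> centre on plane z; bright rib centroid -> angle"
    P=cloud(w); r=np.hypot(P[...,0]-p[0],P[...,1]-p[1])
    m=(abs(P[...,2]-z)<.004)&(r<R)
    cn=max(cv2.findContours(m.astype(np.uint8),0,1)[0],key=cv2.contourArea)[:,0]; q=plane(w,cn,z)
    for _ in range(5):
        c,rr=circ(q); q=q[np.abs(np.hypot(*(q[:,:2]-c).T)-rr)<.0015]
    rib=m&(w['frame'].min(2)>thr)&(np.hypot(P[...,0]-c[0],P[...,1]-c[1])<.022)
    v,u=np.where(rib); b=plane(w,np.c_[u,v],z+.001)[:,:2]; d=b.mean(0)-c
    ev=np.linalg.svd(b-b.mean(0),full_matrices=False)[2][0]
    return c,rr,len(q),'rib n',len(b),'ang',np.rad2deg(np.arctan2(d[1],d[0])),np.hypot(*d),'axis',np.rad2deg(np.arctan2(ev[1],ev[0]))%180
E
python3 - <<'E'
from h import *
p,M,al=state(); print(p,al); w=cap('wrist'); r=knob(w,(.44,-.166),.024); print(r,(M.T@np.r_[r[0]-p[:2],0]*1e3).round(1))
E
```

```text
[ 0.43921262 -0.16349859  0.20493278] -65.2530155135593
(array([ 0.43960694, -0.16672162]), 0.019993569969553832, 125, 'rib n', 77, 'ang', np.float64(112.74685455162496), np.float64(0.014406145544086249), 'axis', np.float64(109.17124174305218)) [-1.   3.1 -0. ]
```

Call:
send_rows:
  rows:
    - [7,[0,0.3,4],0]
    - [7,[0,0,5],0]
    - [7,[0,0,5],0]
    - [7,[0,0,3.5],0]
    - [7,[0,0,1.7],0]
    - [7,[0,0,0],0]
    - [7,[0,0,0],0]

```text
t: 15.45
tool_pos: [0.442, -0.1671, 0.0151]
tool_rot: [3.067, 0.672, 0.004]
contact_force: [-1.2, -0.0, -0.5]
opening: 0.0701
grip_force: 0.0
```

Run:
```python
from h import *
p,M,al=state(); print(p,al); w=cap('wrist'); r=knob(w,(.44,-.166),.024); print(r,(M.T@np.r_[r[0]-p[:2],0]*1e3).round(1))
```

```text
[ 0.44202621 -0.16707899  0.01510882] -65.27627780626716
(array([ 0.43994533, -0.16664022]), 0.02059288674932023, 278, 'rib n', 209, 'ang', np.float64(115.62598523596496), np.float64(0.014507642658717155), 'axis', np.float64(110.6792041192516)) [-1.7 -1.3 -0. ]
```

Call:
send_rows:
  rows:
    - [7,[0,0,0.9],0]
    - [7,[0,0,0],0]
    - [3,[0,0,0],0]
    - [3,[0,0,0],0]
    - [3,[0,0,0],0]
    - [3,[0,0,0],0]
    - [3,[0,0,0],0]
  newtons: 50

```text
t: 16.38
tool_pos: [0.4411, -0.1666, 0.0048]
tool_rot: [3.068, 0.672, 0.001]
contact_force: [-0.0, -0.5, 3.9]
opening: 0.0385
grip_force: 50.6
```

Call:
send_rows:
  rows:
    - [3,[0,0,-2],0]
    - [3,[0,0,-5],0]
    - [3,[0,0,-5.5],0]
    - [3,[0,0,-5.5],0]
    - [3,[0,0,-4.5],0]
    - [3,[0,0,-2],0]
    - [3,[0,0,0],0]
    - [3,[0,0,0],0]
    - [3,[0,0,0],0]
    - [3,[0,0,0],0]

```text
t: 17.62
tool_pos: [0.4401, -0.166, 0.2478]
tool_rot: [-3.067, -0.672, 0.003]
contact_force: [-0.9, -0.1, 0.2]
opening: 0.0379
grip_force: 50.5
```

Run:
```python
from h import *
p,M,al=state(); print(p,al); w=cap('wrist'); P=cloud(w)
r=np.hypot(P[...,0]-p[0],P[...,1]-p[1]); m=(r<.017)&(r>.012)&(abs(P[...,2]-p[2])<.04); z=np.median(P[...,2][m]); print('top z',z,z-p[2])
r=knob(w,p,z,.024); print(r,(M.T@np.r_[r[0]-p[:2],0]*1e3).round(1))
```

```text
[ 0.44012883 -0.16601405  0.2477808 ] -65.28568042138777
top z 0.26762916651276497 0.019848365556349307
(array([ 0.44018562, -0.1670437 ]), 0.020670263307702375, 322, 'rib n', 209, 'ang', np.float64(115.69944821975636), np.float64(0.014328031713628201), 'axis', np.float64(111.94225267877516)) [-0.4  1.  -0. ]
```

Call:
send_rows:
  rows:
    - [3,[5.1,-0.9,0],0]
    - [3,[5.1,-0.9,0],0]
    - [3,[5.1,-0.9,0],0]
    - [3,[5.1,-0.8,0],0]
    - [3,[0,0,0],-10.5]
    - [3,[0,0,0],-10.5]
    - [3,[0,0,0],-10.5]
    - [3,[0,0,0],-10.5]
    - [3,[0,0,0],-10.5]
    - [3,[0,0,0],-10.5]

```text
t: 18.92
tool_pos: [0.6112, -0.0492, 0.2488]
tool_rot: [-2.258, -2.183, 0.001]
contact_force: [-0.1, 0.8, -0.4]
opening: 0.038
grip_force: 50.5
```

Call:
send_rows:
  rows:
    - [3,[0,0,0],-10.5]
    - [3,[0,0,0],-10.5]
    - [3,[0,0,0],-10.5]
    - [3,[0,0,0],-10.5]
    - [3,[0,0,0],-10.5]
    - [3,[0,0,0],-10.5]
    - [3,[0,0,0],0]
    - [3,[0,0,0],0]
    - [3,[0,0,0],0]
    - [3,[0,0,0],0]

```text
t: 20.18
tool_pos: [0.6113, -0.0492, 0.2493]
tool_rot: [-0.795, -3.039, 0.0]
contact_force: [0.1, -0.6, 0.1]
opening: 0.0384
grip_force: 50.5
```

Run:
```python
from h import *
p,M,al=state(); print(p,al); w=cap('wrist'); P=cloud(w);s=cap('scene');d=cap('side')
z=p[2]+.0195; r=knob(w,p,z,.024); print(r,(M.T@np.r_[r[0]-p[:2],0]*1e3).round(1))
for n,im in(('side',d),('scene',s)):
    Q=cloud(im); f=im['frame'].max(2)<110
    print(n,'knob',cyl(Q,p[2]-.003,p[2]+.017,.020,p[:2],.023,f),'tip',cyl(Q,.160,.177,.008,(.61,-.051),.013),'hub',cyl(Q,.135,.152,.025,(.61,-.051),.03))
# flat: points of upper spindle seen
print('tool cm to axis',(M.T@(np.array([.6108,-.0494,p[2]])-p)*100).round(2))
```

```text
[ 0.61131782 -0.04921074  0.24933629] 60.676919844692385
(array([ 0.60915824, -0.05023073]), 0.02073813595608465, 324, 'rib n', 177, 'ang', np.float64(-118.06435414609788), np.float64(0.014696107555232676), 'axis', np.float64(56.89391580555816)) [ 1.4 -1.9  0. ]
side knob (array([ 0.6101, -0.0508]), 115, 0.47) tip (array([ 0.6111, -0.0518]), 73, 1.02) hub (array([ 0.6105, -0.0509]), 219, 0.76)
scene knob (array([ 0.6118, -0.0463]), 79, 2.3) tip (array([ 0.6098, -0.0496]), 30, 0.69) hub (array([ 0.61  , -0.0498]), 98, 1.16)
tool cm to axis [ 0.04 -0.04  0.  ]
```

Call:
send_rows:
  rows:
    - [3,[0,0,2.5],0]
    - [3,[0,0,2.5],0]
    - [3,[0,0,1],0]
    - [3,[0,0,0],0]
    - [3,[0,0,0.3],0]
    - [3,[0,0,0.2],0]
    - [3,[0,0,0.1],0]
    - [3,[0,0,0],0]

```text
t: 21.32
tool_pos: [0.6114, -0.0492, 0.1835]
tool_rot: [0.794, 3.039, 0.0]
contact_force: [0.8, -0.2, 0.5]
opening: 0.0384
grip_force: 50.5
```

```bash
cat > st.py <<'E'
from h import *
o=ctrl.get_obs();p,M,al=state(o);print(p,al,(M.T@o['contact_force']).round(2),(M.T@o['wrist_torque']).round(3))
E
python3 st.py
```

```text
[ 0.61135673 -0.04922039  0.18349734] 60.71823273895395 [-0.8   0.19 -0.46] [0.005 0.022 0.012]
```

Call:
send_rows:
  rows:
    - [3,[0,0,0.15],0]
    - [3,[0,0,0.15],0]
    - [3,[0,0,0.15],0]
    - [3,[0,0,0],0]

```text
t: 21.82
tool_pos: [0.6112, -0.0492, 0.1785]
tool_rot: [-0.794, -3.039, 0.0]
contact_force: [-0.0, 0.3, -0.1]
opening: 0.0381
grip_force: 50.5
```

```bash
python3 st.py
```

```text
[ 0.61117332 -0.04921477  0.17854848] 60.71402610163305 [0.13 0.22 0.08] [-0.018  0.032 -0.025]
```

The knob is 5 mm over the tip with no force, so the flats are aligned. Pushing on.

Call:
send_rows:
  rows:
    - [3,[0,0,0.2],0]
    - [3,[0,0,0.2],0]
    - [3,[0,0,0.2],0]
    - [3,[0,0,0],0]

```text
t: 22.32
tool_pos: [0.6116, -0.0505, 0.1752]
tool_rot: [0.794, 3.038, -0.004]
contact_force: [-4.5, -2.7, 8.3]
opening: 0.0383
grip_force: 51.3
```

Call:
send_rows:
  rows:
    - [3,[0,0,0.2],0]
    - [3,[0,0,0.2],0]
    - [3,[0,0,0.2],0]
    - [3,[0,0,0],0]

```text
t: 22.82
tool_pos: [0.6114, -0.0511, 0.17]
tool_rot: [0.794, 3.038, -0.006]
contact_force: [-5.1, -4.8, 4.3]
opening: 0.0383
grip_force: 50.9
```

Call:
send_rows:
  rows:
    - [3,[0,0,0.2],0]
    - [3,[0,0,0.2],0]
    - [3,[0,0,0.2],0]
    - [3,[0,0,0],0]

```text
t: 23.32
tool_pos: [0.6111, -0.0499, 0.1608]
tool_rot: [-0.794, -3.039, 0.003]
contact_force: [-3.1, -4.8, 2.2]
opening: 0.0381
grip_force: 51.4
```

```bash
python3 st.py
```

```text
[ 0.61106405 -0.04991107  0.16082186] 60.70805483686139 [ 0.3  -5.71 -2.24] [0.92  0.106 0.055]
```

It has snapped to about home height. I'll press a little to confirm it is seated.

Call:
send_rows:
  rows:
    - [3,[0,0,0.1],0]
    - [3,[0,0,0.1],0]
    - [3,[0,0,0.1],0]
    - [3,[0,0,0],0]

```text
t: 23.82
tool_pos: [0.6112, -0.0499, 0.1608]
tool_rot: [-0.794, -3.039, 0.003]
contact_force: [-9.8, -2.8, 13.0]
opening: 0.0381
grip_force: 52.5
```

Firmly seated: the height does not change at 13 N. I'll unload, release, retract and verify.

Call:
send_rows:
  rows:
    - [3,[0,0,-0.2],0]
    - [3,[0,0,0],0]
    - [6,[0,0,0],0]
    - [6.5,[0,0,0],0]
    - [6.5,[0,0,-1],0]
    - [6.5,[0,0,-4],0]
    - [6.5,[0,0,-5],0]
    - [6.5,[0,0,0],0]
    - [6.5,[0,0,0],0]
    - [6.5,[0,0,0],0]

```text
t: 25.08
tool_pos: [0.6105, -0.0489, 0.2578]
tool_rot: [-0.793, -3.037, 0.0]
contact_force: [-0.7, 0.2, 0.4]
opening: 0.0648
grip_force: 0.0
```

```bash
python3 st.py
python3 - <<'E'
from h import *
for n in('wrist','side','scene'):
    im=cap(n); Q=cloud(im); r=np.hypot(Q[...,0]-.610,Q[...,1]+.051)
    m=(r<.017)&(r>.011)&(Q[...,2]>.165)&(Q[...,2]<.21)&(im['frame'].max(2)<150); print(n,'knob top',np.percentile(Q[...,2][m],[20,50,80]).round(4),m.sum(),end=' ')
    m=(r<.005)&(Q[...,2]>.165)&(Q[...,2]<.21); print('tip',np.median(Q[...,2][m]).round(4),'vane top',np.median(Q[...,2][(r>.034)&(r<.044)&(Q[...,2]>.122)&(Q[...,2]<.14)]).round(4))
    if n=='wrist': print(knob(im,(.61,-.051),.18,.024))
E
```

```text
[ 0.61050963 -0.04894169  0.25783435] 60.724906908303694 [ 0.75 -0.15 -0.43] [-0.007  0.026  0.006]
wrist knob top [0.1801 0.1806 0.1811] 1092 tip 0.1797 vane top 0.1323
(array([ 0.60905056, -0.05164509]), 0.020196668268791285, 179, 'rib n', 458, 'ang', np.float64(-143.83764512373457), np.float64(0.0023074006601928607), 'axis', np.float64(64.15702074768544))
side knob top [0.1786 0.1793 0.1799] 79 tip 0.1784 vane top 0.1301
scene knob top [0.179  0.1807 0.1826] 84 tip 0.1809 vane top 0.1317
```

Knob top is at 0.180 and vane tops at 0.132, exactly the home heights. The gripper is clear, so I'm handing in.

```bash
python3 -c "
from station import ctrl
print(ctrl.finish_job())"
```

```text
the job is handed in; nothing more can be done
None
```

The 120° wheel sits fully home on the spindle and the black knob is snapped down onto its hub; both measured at their home heights, and the job was handed in after about 25 s of the 64 s allowed, with the other items never handled.

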